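# Set the ratchet to tighten and snug the burr bolt

## Task

The grinder's lower burr has been changed: its centre bolt is only started, and the ratchet wrench sits on it with its direction lever still set to undo. Flip that lever fully over to the tightening side, then swing the handle to and fro so that the ratchet runs the bolt down clockwise until it is properly tight, at a pull of about 12 N at the middle of the grip (1.6 N m); 16 N there would overtighten it. Let go of the ratchet and leave everything else where it lies.

Things in the scene. Friction and masses are not known exactly. Their poses are not given: they have to be found in the camera images.
- grinder_open: opened coffee grinder, a grey box 160 x 130 mm with an aluminium deck at z = 0.125, fixed; origin on the counter under the bolt axis, front to its -x. Two studs on the deck, 54 mm from the bolt axis, left and right of the handle, stop the handle's swing; their tops are 4 mm above head_center. A stud feels hard too: stopping there does not mean a tight bolt.
- head_center (a point): centre of the ratchet wrench's round steel head (50 mm across, 20 mm high), on the upright bolt axis; its top face is 10 mm above this point. The x axis points along the handle, z up.
- grip_center (a point): middle of the ratchet's level round black grip (24 mm thick, from 78 to 182 mm from the bolt axis). This point is 135 mm from the bolt axis, at head_center's height, on the grip's centre line; only the counter and low things (under 105 mm) lie beneath. The x axis points outward along the handle, z up.
- ratchet (a joint): swing of the ratchet handle about the upright bolt axis, rad; 0 when it points out of the grinder's front, growing clockwise seen from above (the tightening way); free between the studs, from -0.82 to +0.82. Starts between -0.45 and 0.45.
- lever_tab (a point): upright finger tab, 9 x 9 mm, at the end of the direction lever on top of the ratchet head; 22 mm above head_center, its top 7 mm above this point, free from 5 mm below this point up; nothing else on the grinder is as high. The lever's pivot is 22 mm from the bolt axis along the handle; the tab is 24 mm from the pivot, towards the grip.
- lever (a joint): direction lever, rad: -0.45 loosening end (start), +0.45 tightening end, growing anticlockwise from above. Looking outward along the handle, the tab goes from right to left. It is stiff and stays where it is left: 3 to 12 N at the tab; the handle may swing along a little, which does no harm. At + the handle drives the bolt clockwise and clicks back over teeth (0.39 rad each); at - the reverse.
- washer: brass spring washer under the bolt's socket, 25 mm across, 2 mm thick, origin under its centre. The bolt turns stiffly: 3 to 7 N at mid-grip as it runs, for an unknown 1.7 to 2.4 rad (two or more swings), until it clamps the washer; then the pull rises about 2 N per 0.1 rad. Tight from 10 N, right at 12 N, overtight at 16 N. The bolt eases back a little when let go, but stays tight.
- upper_carrier: upper burr carrier taken off the grinder, aluminium ring with three ears and a toothed steel burr, 108 mm across the ears, 20 mm high, lying on the counter; origin at the centre of its underside; leave alone
- wdt_tool: brown wooden needle distributor, 35 mm wide, 75 mm high, standing; origin at the centre of its underside; leave alone
- leveller: round black coffee leveller, 64 mm wide, 36 mm high; origin at the centre of its underside; leave alone
- tamper: tamper with a black handle, 58 mm wide, 102 mm high, standing; origin at the centre of its underside; leave alone

How it is judged (in metres and radians):
On the way, in this order (a step that is already met when the one before it is completed fails the run):
1. the direction lever is fully over on the tightening side (value of joint lever above 0.3 rad), for 0.2 s.
2. the bolt is tight: it clamps the washer with more than 20 N (a pull of some 5 N held still, or 10 N in motion, at the middle of the grip) (contact force between washer and anything else above 20 N), for 0.2 s.
At the end, for the whole second after the job is handed in: The lever is still at its tightening end (above 0.3 rad), the bolt still clamps the washer (more than 12 N, once the pull has been let off) and the handle is at rest (value of joint lever above 0.3 rad and contact force between washer and anything else above 12 N and velocity of joint ratchet between -0.05 and 0.05 rad/s); the robot touches nothing.
It fails at once if the bolt is overtightened: it loads the washer with more than 105 N (a pull of about 16 N held still at the middle of the grip) (contact force between washer and anything else above 105 N).
It fails at once if another thing on the counter is pushed more than 30 mm away (distance of any of upper_carrier, wdt_tool, leveller, tamper from where it was at the start of the episode above 0.03 m).
It also fails if it takes over 64 s, if anything falls off the work surface, if the arm or the gripper's body presses on something with over 40 N, if the wrist force passes 120 N, or if a joint passes its speed limit or range.

## Robot

A 6-joint arm with a two-finger parallel gripper is mounted at the origin on the work surface; the furniture and walls round the work are solid. World frame = base frame: x ahead of the robot, y to its left, z up, the work surface at z = 0. Lengths are in mm, angles in degrees, forces in N, time in s.
With the tool pointing down it reaches from about 250 to 725 mm from the base axis. Payload 4 kg.
Tool frame: the origin (TCP) lies midway between the tips of the shut fingers; the grasp point (between the pads) lies 19 mm behind it; z points along the fingers, x is the direction in which the jaws open and shut, and the axes are right-handed (so a half turn about z gives the same grasp; the last joint's range is limited). The gripper opens to 85 mm and grips with 20 to 120 N. Pads are 22 mm wide; open, the fingers measure 114 mm over their backs; the gripper's body (76 mm by 85 mm) begins 54 mm behind the grasp point. The pads swing forward as they close: fully open they stand 13 mm farther back than shut.
Start: joints at [-76.834, 13.785, 0.286, 76.501, 0, 90], TCP at [113.889, -486.856, 231.306] pointing down, gripper open.
Joint ranges: [-155.79, 155.79], [-60.16, 107.12], [-62.33, 73.08], [-114, 123.19], [-81.49, 82.49], [-180, 180]. Speed limits (degrees/s): [159.86, 159.86, 180, 180, 180, 180].

## Interface

Orientations are given as [roll, pitch, yaw] about the fixed x, y, z axes, in that order (R = Rz(yaw) Ry(pitch) Rx(roll)).
In Python, from rig import * gives the robot as it stands. The module is installed in compiled form; this text tells all that it offers.
- The arm moves only by the shell command python3 -m jog 'ROWS' [FORCE]. ROWS is JSON, one flat list of numbers, 5 for each row, row after row: the shift along the tool's x, y, z in cm, then the turn about the tool's z in degrees, then the closure, from 0 (fully open) to 1 (shut). In form: [tx, ty, tz, turn, grip, tx, ty, tz, turn, grip, ...]. A call has 1 to 8 rows; each row is the pose to reach, as a shift and turn from the pose commanded when the call began, along the tool's axes at that moment; what a row does not reach only later rows make up. A row lasts 1/10 s, in which the tool goes at most 50 mm and 8.59 degrees, less where a joint would pass 70% of its speed; a pose out of reach is approached as far as the arm can. A call with a gripper value outside its range is refused whole. The fingers move at their own pace and stop on an object; FORCE is the grip in N (left out, the last holds). Time passes only in rows, so rows that repeat a pose let the fingers close. It gives the time, the measured TCP pose, the force and the opening at its end, in the units of the state.
- sense(): the state, without advancing time (a new reading comes with each control period).
- get_image(name): name is "scene" or "top" or "wrist"; returns a dict with "frame" (420x560x3 uint8, red, green, blue), "z_map" (420x560 float32, mm along the optical axis (not along the pixel's ray), 0 where there is no reading), "mtx" (3x3 intrinsics, pixels), "world_from_camera" (4x4, takes a point from camera to world coordinates); the wrist camera has in their place "hand_eye" (4x4, takes a point from camera to tool coordinates, whose origin is the TCP and whose axes are the tool frame's). Camera axes: x right, y down, z forward; pixel columns grow to the right and rows downward; lengths in mm; the calibration is good to about 2 mm. A picture is of the moment at which its call begins: read the wrist's pose just before it.
- hand_in(): hands the job in, once; it reports no verdict.
Trained networks look in a picture, given as the dict that the camera call returned (one of the last four; its "shot" number tells which), for a name from the list of things; names that differ only in an ending like _2 or _b are one class to them, and where a whole thing is asked for, a point or a joint stands for the part that bears it (a point fixed in the world has none). Each returns a list of dicts, best first, with "conf" (0 to 1); they miss things now and then, are a little off and sometimes report something else, mostly with a low value. They report only what shows in the picture. A call takes as long as a camera call.
- masks_of(picture, query): "mask" (420x560 bool, what is visible of it).
- spot_point(picture, query): "position" ([x, y, z] in mm, in the coordinates of the camera as it stood for that picture, good to about 4 mm: a listed point, or the origin of a listed thing).
The state is a dict: "t": time; "joints": joint angles; "qvel": joint speeds; "joint_efforts": joint torques, N m; "tcp_pos": TCP position; "ee_rot": TCP orientation; "contact_force": force on the tool from outside, world axes, zero at the start; "ft_torque": the same for the moment, N m; "grip_width": finger opening in mm.
Only numpy, scipy, OpenCV 4.12 (cv2) and the standard library are available. Lean on these libraries where they do the work, as an engineer would, in place of code of your own. Each camera call takes 0.05 s, during which the arm holds its last target.

## Working session

There is one attempt and no reset: what is moved stays moved. The work goes in short steps, Python scripts to look and compute and a shell command to move; the robot and the scene stay as the last step left them, time stands still between calls to the robot, and variables do not carry over. Pictures are saved under pics/ and viewed, and the job is handed in when it is done.

```bash
mkdir -p pics; cat > h.py <<'E'
from rig import *
import numpy as np, cv2
from scipy.spatial.transform import Rotation as R
def T():
    s=sense(); M=np.eye(4); M[:3,:3]=R.from_euler('xyz',s['ee_rot'],degrees=True).as_matrix(); M[:3,3]=s['tcp_pos']; return M
def shot(n,f):
    M=T(); p=get_image(n); W=p['world_from_camera'] if n!='wrist' else M@p['hand_eye']
    cv2.imwrite('pics/'+f,cv2.cvtColor(p['frame'],cv2.COLOR_RGB2BGR)); return p,np.array(W)
def pt(p,W,q):
    out=[]
    for d in spot_point(p,q)[:2]:
        out.append((round(d['conf'],2),np.round((W@np.r_[d['position'],1])[:3],1)))
    return out
E
python3 - <<'E'
from h import *
s=sense();print({k:np.round(v,2) for k,v in s.items()})
for n in ['scene','top','wrist']:
    p,W=shot(n,n+'0.png')
    for q in ['head_center','grip_center','lever_tab','grinder_open','tamper','wdt_tool','leveller','upper_carrier']: print(n,q,pt(p,W,q))
print(sense()['t'])
E
```

```text
{'t': np.float64(0.0), 'joints': array([-76.83,  13.83,   0.21,  76.5 ,   0.  ,  90.  ]), 'qvel': array([-0.01, -0.1 ,  0.01,  0.01, -0.02,  0.02]), 'joint_efforts': array([ 0.000e+00, -3.723e+01,  2.524e+01,  2.000e-02,  0.000e+00,
       -0.000e+00]), 'tcp_pos': array([ 113.76, -486.24,  230.41]), 'ee_rot': array([-1.800e+02,  1.200e-01, -7.683e+01]), 'contact_force': array([-0.37, -0.17, -0.63]), 'ft_torque': array([-0.03, -0.  ,  0.  ]), 'grip_width': np.float64(85.44)}
scene head_center [(0.56, array([ 604.1, -165.7,  168.1]))]
scene grip_center [(0.59, array([ 469. , -180.6,  169.8])), (0.47, array([ 443.3, -314.3,    0.5]))]
scene lever_tab [(0.39, array([ 556.4, -157.7,  187.8]))]
scene grinder_open [(0.97, array([ 602.3, -166.8,   -1.5]))]
scene tamper [(0.8, array([4.619e+02, 1.078e+02, 4.000e-01]))]
scene wdt_tool [(0.79, array([410.2,  18.4,  -3.4]))]
scene leveller [(0.66, array([ 395.1, -140. ,    3.2]))]
scene upper_carrier [(0.87, array([ 447.4, -311.4,    0.7]))]
top head_center [(0.96, array([ 600.4, -163.9,  168.4])), (0.35, array([410.7,  14.7,   1.1]))]
top grip_center [(0.97, array([ 463. , -180.2,  171.9]))]
top lever_tab [(0.46, array([ 558.3, -162.4,  187.9]))]
top grinder_open [(0.89, array([ 602.6, -165.1,   -1.4]))]
top tamper [(0.87, array([462.3, 114.9,   0.6])), (0.24, array([ 600.4, -163.9,  166.6]))]
top wdt_tool [(0.76, array([ 4.091e+02,  1.420e+01, -4.000e-01]))]
top leveller [(0.89, array([ 398.2, -140. ,    0.8])), (0.33, array([ 448.2, -312.3,   -0.7]))]
top upper_carrier [(0.84, array([ 446.1, -310.3,   -1.5]))]
wrist head_center []
wrist grip_center []
wrist lever_tab []
wrist grinder_open []
wrist tamper []
wrist wdt_tool []
wrist leveller []
wrist upper_carrier []
1.35
```

View images.

View pics/top0.png

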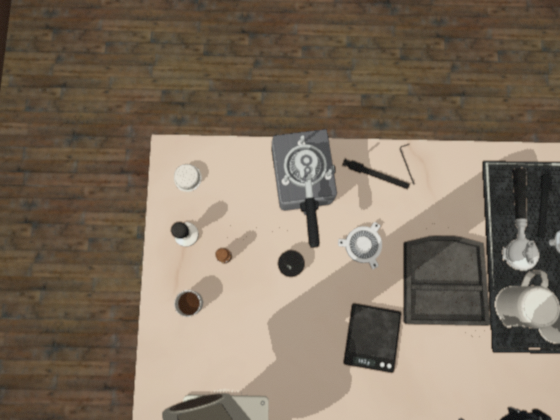

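View pics/scene0.png

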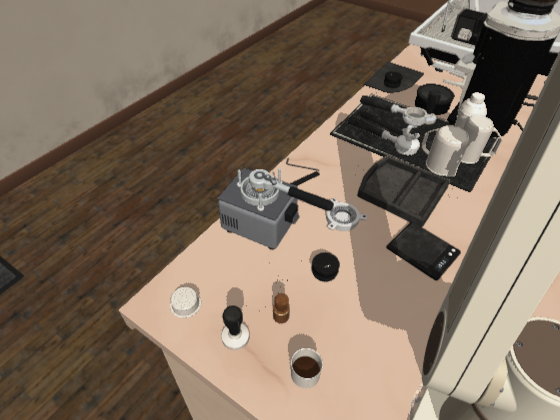

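```bash
cat >> h.py <<'E'
def go(x,y,z,yaw):
    M=T(); d=M[:3,:3].T@(np.array([x,y,z])-M[:3,3])/10
    cur=sense()['ee_rot'][2]; print('tool cm',np.round(d,2),'world yaw change',round(yaw-cur,1),'tool turn',round(-(yaw-cur),1))
E
python3 - <<'E'
from h import *
go(520,-130,260,-83)
E
```

```text
tool cm [-25.5  -47.67  -2.87] world yaw change -6.2 tool turn 6.2
```

```bash
python3 -m jog '[-25.5,-47.7,-2.9,6.2,1, -25.5,-47.7,-2.9,6.2,1, -25.5,-47.7,-2.9,6.2,1, -25.5,-47.7,-2.9,6.2,1, -25.5,-47.7,-2.9,6.2,1, -25.5,-47.7,-2.9,6.2,1, -25.5,-47.7,-2.9,6.2,1, -25.5,-47.7,-2.9,6.2,1]' 30
python3 - <<'E'
from h import *
go(520,-130,260,-83)
E
```

```text
t: 2.15
tcp_pos: [415.3, -221.7, 253.1]
ee_rot: [-180.0, -0.0, -83.0]
contact_force: [0.3, 0.3, 1.1]
grip_width: 0.4
tool cm [ -7.83 -11.51  -0.69] world yaw change 0.0 tool turn -0.0
```

```bash
python3 -m jog '[-7.8,-11.5,-0.7,0,1, -7.8,-11.5,-0.7,0,1, -7.8,-11.5,-0.7,0,1, -7.8,-11.5,-0.7,0,1, -7.8,-11.5,-0.7,0,1]'
python3 - <<'E'
from h import *
p,W=shot('wrist','w1.png')
for q in ['head_center','grip_center','lever_tab','grinder_open']: print(q,pt(p,W,q))
p,W=shot('top','t1.png')
for q in ['head_center','grip_center','lever_tab','grinder_open']: print(q,pt(p,W,q))
s=sense();print(s['tcp_pos'],s['joints'],s['t'])
E
```

```text
t: 2.65
tcp_pos: [518.8, -131.2, 259.2]
ee_rot: [179.9, -0.0, -82.9]
contact_force: [-0.8, -0.8, -0.6]
grip_width: -0.4
head_center [(0.63, array([ 605.5, -168.1,  164.6]))]
grip_center [(0.95, array([ 463.1, -179.7,  169.4]))]
lever_tab [(0.96, array([ 561.8, -165.8,  192.4])), (0.21, array([ 600.8, -166.7,  162.9]))]
grinder_open [(0.91, array([ 601.9, -164.4,    2.4]))]
head_center []
grip_center []
lever_tab []
grinder_open []
[ 518.361144   -132.39431019  259.89387335] [-1.43285329e+01  1.72472002e+01  9.17726509e+00  8.19168666e+01
  1.68935092e-03  1.58765415e+02] 3.15
```

View pics/w1.png

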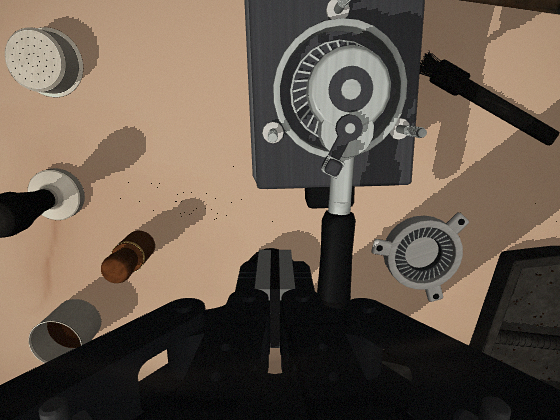

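```bash
cat >> h.py <<'E'
def cloud(p,W):
    z=p['z_map']; v,u=np.nonzero(z>0); K=p['mtx']; d=z[v,u]
    P=np.c_[(u-K[0,2])/K[0,0]*d,(v-K[1,2])/K[1,1]*d,d]
    return P@W[:3,:3].T+W[:3,3],u,v
def look(f):
    p,W=shot('wrist',f); P,u,v=cloud(p,W)
    near=(abs(P[:,0]-601)<80)&(abs(P[:,1]+165)<70)
    c=near&(P[:,2]>190)&(P[:,2]<205)&(v<230); print('tab',c.sum(),P[c].mean(0) if c.any() else'',P[c].min(0) if c.any() else '',P[c].max(0) if c.any() else '',)
    c=(P[:,2]>172)&(P[:,2]<186)&(abs(P[:,0]-601)<200)&(abs(P[:,1]+165)<160)&(np.hypot(P[:,0]-601,P[:,1]+165)>90)&(np.hypot(P[:,0]-601,P[:,1]+165)<180)
    if c.sum()>20:
        Q=P[c]; a=np.arctan2(Q[:,1]+165,-(Q[:,0]-601)); print('grip',c.sum(),np.median(Q,0),'ang',np.median(a))
    return p,W,P,u,v
E
python3 - <<'E'
from h import *
p,W,P,u,v=look('w2.png')
c=(P[:,2]>174)&(P[:,2]<182)&(np.hypot(P[:,0]-601,P[:,1]+165)<35)
print('headtop',c.sum(),P[c].mean(0),P[c].min(0),P[c].max(0))
E
```

```text
tab 297 [ 556.51532023 -160.13235934  194.71945618] [ 550.21087905 -166.33653861  190.01056297] [ 562.30099518 -154.66525     197.42713546]
grip 2177 [ 485.12686661 -177.46621906  177.32396348] ang -0.1073410060261451
headtop 5898 [ 598.93187796 -165.37296175  177.41914933] [ 566.32628511 -190.46681401  174.00017546] [ 625.18731724 -141.14707415  181.99840711]
```

```bash
python3 - <<'E'
from h import *
go(557,-128,188,-84)
E
```

```text
tool cm [ 0.04 -3.88  7.19] world yaw change -0.9 tool turn 0.9
```

```bash
python3 -m jog '[0,-3.9,1,0.9,1, 0,-3.9,4,0.9,1, 0,-3.9,6.5,0.9,1, 0,-3.9,7.2,0.9,1, 0,-3.9,7.2,0.9,1]'
python3 - <<'E'
from h import *
look('w3.png')
E
```

```text
t: 3.7
tcp_pos: [556.5, -127.0, 186.6]
ee_rot: [179.8, 0.1, -83.9]
contact_force: [-0.4, 0.6, 0.2]
grip_width: 0.1
tab 0
```

View pics/w3.png

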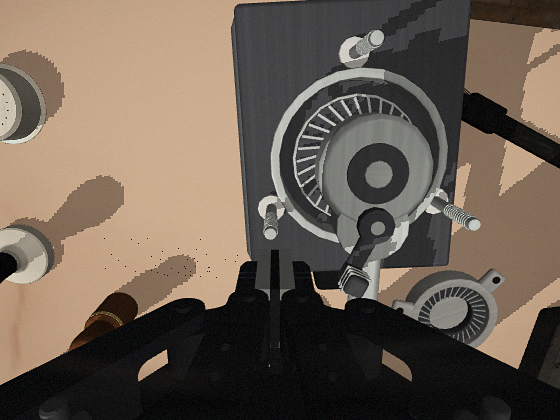

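```bash
python3 -m jog '[0.5,0,0,0,1, 1,0,0,0,1, 1.3,0,0,0,1, 1.6,0,0,0,1, 1.9,0,0,0,1]'; python3 -m jog '[0.3,0,0,0,1, 0.6,0,0,0,1, 0.9,0,0,0,1]'
python3 - <<'E'
from h import *
look('w4.png')
E
```

```text
t: 4.25
tcp_pos: [559.0, -145.3, 188.1]
ee_rot: [180.0, 0.1, -83.9]
contact_force: [-1.8, 4.0, 2.2]
grip_width: 0.2
t: 4.55
tcp_pos: [558.8, -153.8, 187.6]
ee_rot: [179.8, 0.2, -83.9]
contact_force: [-4.4, 5.6, 3.6]
grip_width: 0.0
tab 0
```

View pics/w4.png

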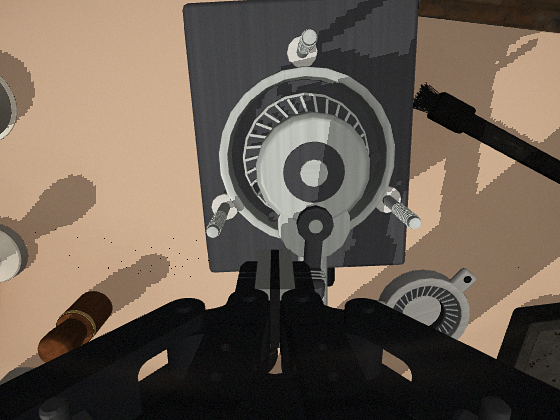

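```bash
python3 -m jog '[0.3,0,0,0,1, 0.6,0,0,0,1, 0.9,0,0,0,1, 1.2,0,0,0,1]'
python3 - <<'E'
from h import *
look('w5.png')
E
```

```text
t: 5.0
tcp_pos: [560.5, -165.9, 187.5]
ee_rot: [179.9, 0.1, -83.9]
contact_force: [-2.1, 4.1, 2.0]
grip_width: -0.2
tab 0
```

View pics/w5.png

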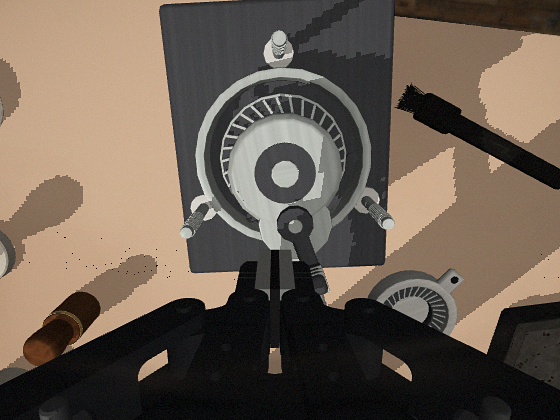

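```bash
python3 -m jog '[0.3,0,0,0,1, 0.6,0,0,0,1, 0.8,0,0,0,1]'
python3 - <<'E'
from h import *
look('w6.png')
E
```

```text
t: 5.35
tcp_pos: [563.0, -173.4, 187.6]
ee_rot: [-179.9, 0.2, -83.9]
contact_force: [1.4, 5.9, 0.7]
grip_width: -0.3
tab 0
```

View pics/w6.png

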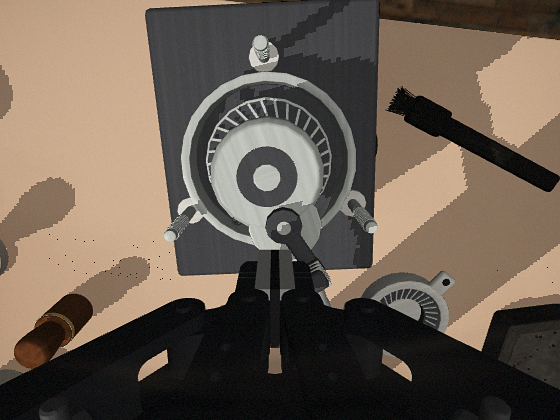

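```bash
python3 -m jog '[-1.5,0,0,0,1, -1.5,0,-3,0,1, -1.5,4,-7,0,1, -1.5,4,-7,0,1, -1.5,4,-7,0,1]'
python3 - <<'E'
from h import *
look('w7.png')
E
```

```text
t: 5.9
tcp_pos: [521.4, -164.5, 259.8]
ee_rot: [-179.8, -0.1, -84.0]
contact_force: [0.6, 0.7, 0.4]
grip_width: -0.2
tab 297 [ 563.19410804 -190.85288139  194.76540841] [ 556.17443389 -197.83964201  190.04568557] [ 569.38799418 -184.65225251  197.06279294]
grip 2437 [ 494.11861288 -217.99950233  177.27904393] ang -0.464324753389187
```

View pics/w7.png

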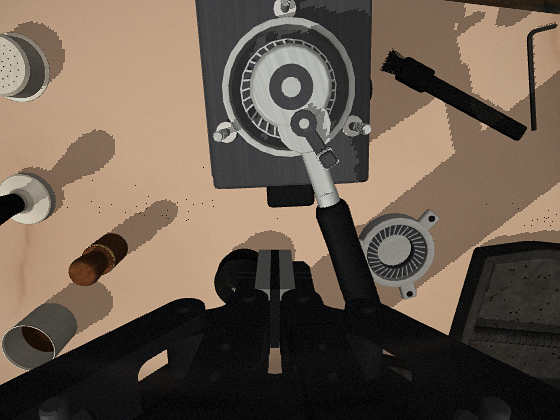

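```bash
python3 - <<'E'
from h import *
go(542,-173,189,-40)
E
```

```text
tool cm [ 1.08 -1.95  6.93] world yaw change 43.9 tool turn -43.9
```

```bash
python3 -m jog '[1.1,-2,0,-8,1, 1.1,-2,0,-16,1, 1.1,-2,0,-24,1, 1.1,-2,2,-32,1, 1.1,-2,4,-40,1, 1.1,-2,6,-44,1, 1.1,-2,7,-44,1, 1.1,-2,7,-44,1]'
python3 -m jog '[0.5,0,0,0,1, 1.0,0,0,0,1, 1.5,0,0,0,1, 1.8,0,0,0,1]'
python3 - <<'E'
from h import *
look('w8.png')
E
```

```text
t: 6.75
tcp_pos: [540.9, -172.4, 184.7]
ee_rot: [179.9, 0.3, -40.0]
contact_force: [-0.8, 0.3, 0.4]
grip_width: -0.0
t: 7.15
tcp_pos: [554.7, -184.8, 188.3]
ee_rot: [179.9, 0.1, -40.0]
contact_force: [-7.0, 0.3, 3.1]
grip_width: -0.0
tab 0
```

View pics/w8.png

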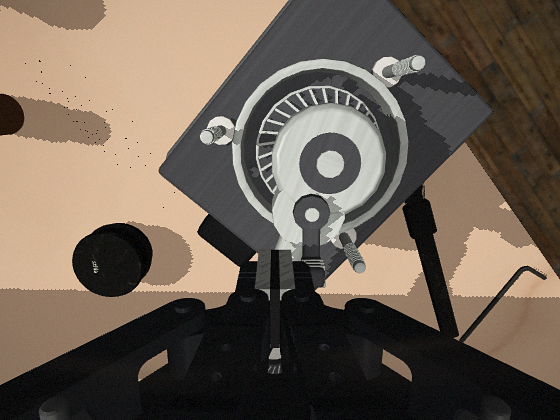

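```bash
python3 -m jog '[0.4,0,0,0,1, 0.8,0,0,0,1, 1.1,0,0,0,1]';python3 -m jog '[0.3,0,0,0,1, 0.6,0,0,0,1, 0.8,0,0,0,1]'
python3 - <<'E'
from h import *
look('w9.png')
E
```

```text
t: 7.5
tcp_pos: [561.8, -192.0, 188.1]
ee_rot: [179.8, 0.2, -40.0]
contact_force: [-9.5, 1.2, 3.1]
grip_width: -0.1
t: 7.8
tcp_pos: [569.1, -197.2, 188.2]
ee_rot: [179.9, 0.1, -40.0]
contact_force: [-5.1, 1.0, 1.0]
grip_width: 0.1
tab 0   
grip 183 [ 533.83187137 -241.12375027  174.70732034] ang -0.8473842373702744
```

View pics/w9.png

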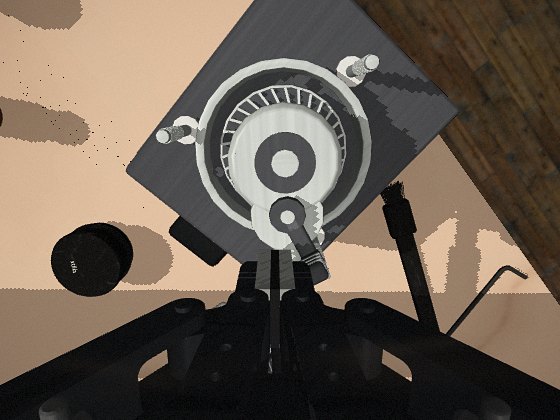

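```bash
python3 -m jog '[0.3,0,0,0,1, 0.5,0,0,0,1, 0.5,0,0,0,1]'
python3 -m jog '[-1.5,0,0,0,1, -1.5,0,-3,0,1, -1.5,3,-7,-8,1, -1.5,3,-7,-16,1, -1.5,3,-7,-16,1]'
python3 - <<'E'
from h import *
look('w10.png')
p,W=shot('top','t10.png')
E
```

```text
t: 8.15
tcp_pos: [571.4, -198.8, 187.9]
ee_rot: [179.9, 0.4, -40.0]
contact_force: [-10.7, 4.9, 5.5]
grip_width: -0.1
t: 8.65
tcp_pos: [545.0, -214.6, 260.3]
ee_rot: [-180.0, -0.3, -24.0]
contact_force: [0.3, -0.8, -1.5]
grip_width: -0.2
tab 290 [ 584.76295439 -206.9648664   194.64855348] [ 579.64095434 -213.26904693  190.03752668] [ 590.12717663 -202.14493562  197.46279701]
grip 488 [ 546.72386125 -246.28966254  177.44804306] ang -0.9828563009233549
```

View pics/w10.png

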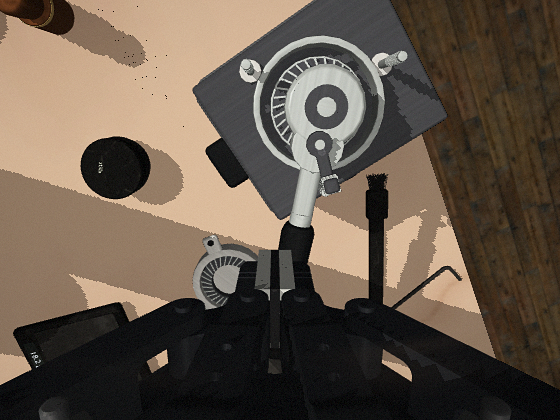

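```bash
python3 - <<'E'
from h import *
go(525,-276,260,146)
E
```

```text
tool cm [ 0.82  6.48 -0.24] world yaw change 170.1 tool turn -170.1
```

```bash
python3 -m jog '[0.8,6.5,0,-8.5,0.4, 0.8,6.5,0,-17,0.4, 0.8,6.5,0,-25.5,0.4, 0.8,6.5,0,-34,0.4, 0.8,6.5,0,-42.5,0.4, 0.8,6.5,0,-51,0.4, 0.8,6.5,0,-59.5,0.4, 0.8,6.5,0,-68,0.4]' 30
python3 -m jog '[0,0,0,-8.5,0.4, 0,0,0,-17,0.4, 0,0,0,-25.5,0.4, 0,0,0,-34,0.4, 0,0,0,-42.5,0.4, 0,0,0,-51,0.4, 0,0,0,-59.5,0.4, 0,0,0,-68,0.4]'
python3 -m jog '[0,0,0,-8.5,0.4, 0,0,0,-17,0.4, 0,0,0,-25.5,0.4, 0,0,0,-34,0.4, 0,0,0,-34,0.4]'
python3 - <<'E'
from h import *
p,W,P,u,v=look('w11.png')
print(pt(p,W,'grip_center'),pt(p,W,'head_center'))
p,W=shot('top','t11.png')
print(pt(p,W,'grip_center'),pt(p,W,'head_center'))
p,W=shot('scene','s11.png')
print(pt(p,W,'grip_center'))
E
```

```text
t: 9.55
tcp_pos: [524.6, -275.4, 256.2]
ee_rot: [-179.9, 0.0, 44.3]
contact_force: [0.1, -0.1, -1.2]
grip_width: 51.1
t: 10.35
tcp_pos: [524.6, -275.4, 256.2]
ee_rot: [-179.9, -0.1, 112.3]
contact_force: [-0.2, 0.2, 0.0]
grip_width: 51.4
t: 10.85
tcp_pos: [524.6, -275.5, 256.3]
ee_rot: [-180.0, -0.1, 146.0]
contact_force: [1.0, -0.6, 0.0]
grip_width: 51.5
tab 0   
grip 4292 [ 522.6818346  -280.62977154  177.32744702] ang -0.9741735439883008
[(0.76, array([ 521.6, -277.9,  167.6]))] [(0.71, array([ 602.3, -167.5,  163. ]))]
[(0.2, array([411.5,  17.8,  -2.3]))] [(0.58, array([ 597.5, -164.2,  167.6]))]
[(0.78, array([ 527.5, -274.1,  170.7]))]
```

View pics/w11.png

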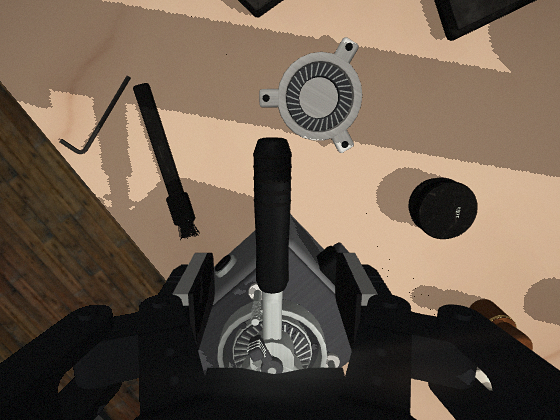

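View pics/t11.png

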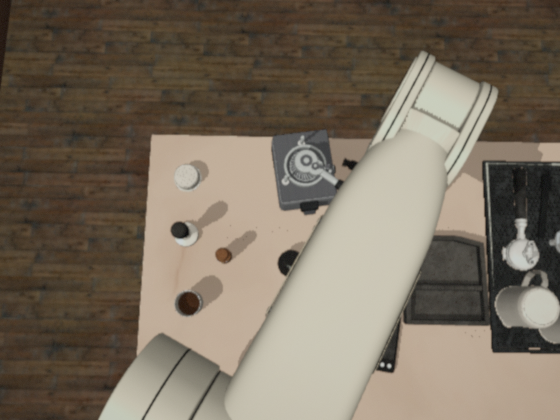

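```bash
python3 -m jog '[0,0,4,0,0.4, 0,0,8,0,0.4, 0,0,10.6,0,0.4, 0,0,10.6,0,0.6, 0,0,10.6,0,0.62]'
python3 - <<'E'
from h import *
s=sense(); print(s['grip_width'],s['contact_force'],s['joints'])
p,W=shot('wrist','w12.png')
E
```

```text
t: 11.75
tcp_pos: [524.6, -276.1, 152.2]
ee_rot: [-180.0, -0.0, 146.0]
contact_force: [0.5, 0.1, 0.8]
grip_width: 32.5
32.49359450795849 [0.51586688 0.13014859 0.76010273] [-2.77556276e+01  2.67069367e+01  7.02169131e+00  7.03288901e+01
 -1.46027784e-04 -8.38000068e+01]
```

View pics/w12.png

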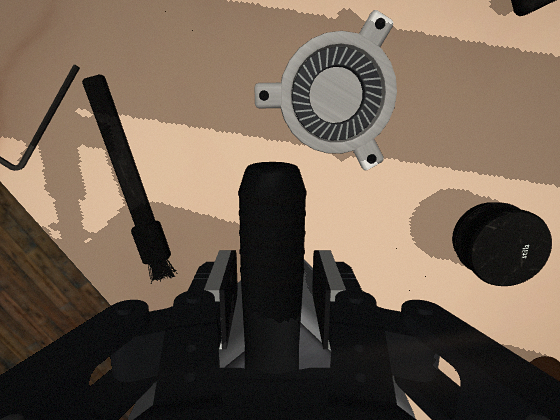

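```bash
python3 -m jog '[1.4,0.1,0,6,0.62, 2.8,0.3,0,12,0.62, 4.2,0.7,0,18,0.62, 5.5,1.2,0,24,0.62, 6.7,1.8,0,30,0.62, 7.9,2.6,0,36,0.62, 9.0,3.5,0,42,0.62, 10.0,4.5,0,48,0.62]'
cat >> h.py <<'E'
def st():
    s=sense(); x,y=s['tcp_pos'][:2]; dx,dy=x-600.5,y+165; r=np.hypot(dx,dy); a=np.arctan2(dy,-dx)
    t=np.array([np.sin(a),np.cos(a)]); f=np.array(s['contact_force'][:2])
    print('t %.2f a %.3f r %.1f yaw->a %.3f Ftan %.2f Frad %.2f w %.1f z %.1f'%(s['t'],a,r,np.radians(90-s['ee_rot'][2]),f@t,f@np.array([-np.cos(a),np.sin(a)]),s['grip_width'],s['tcp_pos'][2]))
E
python3 -c "
from h import *
st(); print(sense()['joints'])"
```

```text
t: 12.6
tcp_pos: [469.0, -185.7, 154.5]
ee_rot: [179.7, 0.5, 97.7]
contact_force: [2.0, -7.9, -4.1]
grip_width: 32.6
t 12.60 a -0.156 r 133.1 yaw->a -0.135 Ftan -8.14 Frad -0.75 w 32.6 z 154.5
[-21.44636671  16.61489442  -7.71660915  65.17980376  -0.26178733
 -29.15884932]
```

```bash
python3 -m jog '[1.4,0.1,0,6,0.62, 2.8,0.3,0,12,0.62, 4.2,0.7,0,18,0.62, 5.5,1.2,0,24,0.62, 6.7,1.8,0,30,0.62, 7.9,2.6,0,36,0.62, 9.0,3.5,0,42,0.62, 9.0,3.5,0,42,0.62]'
python3 -c "
from h import *
st(); print(sense()['joints']); shot('wrist','w13.png'); shot('top','t13.png')"
```

```text
t: 13.4
tcp_pos: [490.9, -89.4, 154.3]
ee_rot: [179.7, -0.0, 56.1]
contact_force: [0.8, -2.2, 2.5]
grip_width: 32.4
t 13.40 a 0.604 r 133.2 yaw->a 0.592 Ftan -1.36 Frad -1.92 w 32.4 z 154.3
[-10.25266851  16.17330802  -8.36307825  65.15866804  -0.1188573
  23.65128799]
```

View pics/w13.png

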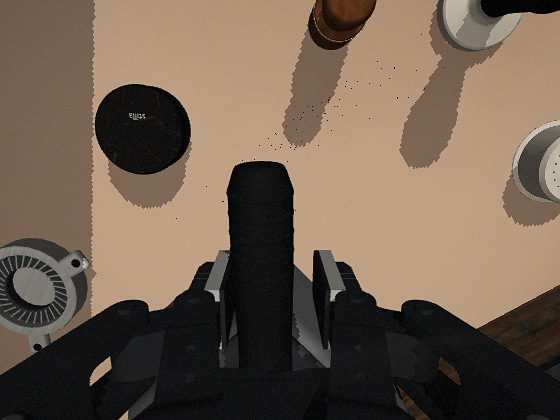

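View pics/t13.png

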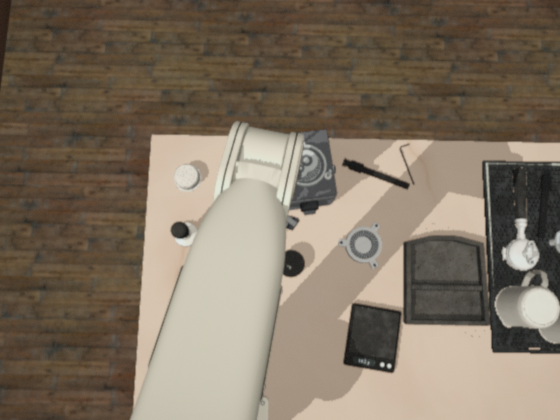

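```bash
python3 -m jog '[-1.4,0.1,0,-6,0.62, -2.8,0.3,0,-12,0.62, -4.2,0.7,0,-18,0.62, -5.5,1.2,0,-24,0.62, -6.7,1.8,0,-30,0.62, -7.9,2.6,0,-36,0.62, -9.0,3.5,0,-42,0.62, -10.0,4.5,0,-48,0.62]'
python3 -c "
from h import *
st()"
python3 -m jog '[-1.4,0.1,0,-6,0.62, -2.8,0.3,0,-12,0.62, -4.2,0.7,0,-18,0.62, -5.5,1.2,0,-24,0.62, -6.7,1.8,0,-30,0.62, -7.9,2.6,0,-36,0.62, -7.9,2.6,0,-36,0.62]'
python3 -c "
from h import *
st();shot('wrist','w14.png')"
```

```text
t: 14.3
tcp_pos: [469.9, -196.7, 152.6]
ee_rot: [179.9, -0.1, 104.4]
contact_force: [-1.5, 1.5, 1.1]
grip_width: 32.8
t 14.30 a -0.238 r 134.4 yaw->a -0.251 Ftan 1.82 Frad 1.12 w 32.8 z 152.6
t: 15.0
tcp_pos: [515.8, -268.4, 152.3]
ee_rot: [179.9, 0.1, 140.1]
contact_force: [-0.2, -0.0, -0.5]
grip_width: 32.4
t 15.00 a -0.884 r 133.7 yaw->a -0.874 Ftan 0.15 Frad 0.17 w 32.4 z 152.3
```

View pics/w14.png

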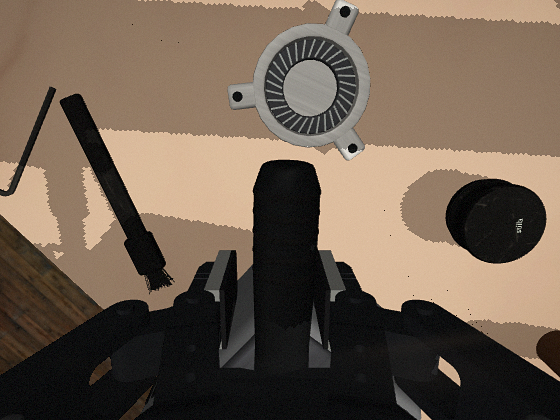

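```bash
for i in 1 2 3; do :; done; python3 -m jog '[0.7,0,0,3,0.62, 1.4,0.1,0,6,0.62, 2.1,0.2,0,9,0.62, 2.8,0.3,0,12,0.62]' >/dev/null; python3 -c "
from h import *
st()"
python3 -m jog '[0.7,0,0,3,0.62, 1.4,0.1,0,6,0.62, 2.1,0.2,0,9,0.62, 2.8,0.3,0,12,0.62]' >/dev/null; python3 -c "
from h import *
st()"
```

```text
t 15.45 a -0.659 r 133.3 yaw->a -0.661 Ftan -2.04 Frad -0.96 w 32.1 z 152.3
t 15.85 a -0.460 r 132.9 yaw->a -0.451 Ftan -6.55 Frad -1.45 w 32.6 z 152.4
```

```bash
python3 -m jog '[0.7,0,0,3,0.62, 1.4,0.1,0,6,0.62, 2.1,0.2,0,9,0.62, 2.8,0.3,0,12,0.62]' >/dev/null; python3 -c "
from h import *
for i in range(3):
  st(); get_image('wrist')"
```

```text
t 16.25 a -0.249 r 132.8 yaw->a -0.241 Ftan -6.76 Frad -2.56 w 32.4 z 152.4
t 16.30 a -0.240 r 133.0 yaw->a -0.241 Ftan -3.47 Frad -1.96 w 32.6 z 152.5
t 16.35 a -0.240 r 133.1 yaw->a -0.245 Ftan -3.46 Frad -1.61 w 32.6 z 152.5
```

```bash
python3 -m jog '[0.7,0,0,3,0.62, 1.4,0.1,0,6,0.62, 2.1,0.2,0,9,0.62, 2.8,0.3,0,12,0.62]' >/dev/null; python3 -c "
from h import *
st()"
```

```text
t 16.80 a -0.038 r 132.8 yaw->a -0.033 Ftan -6.00 Frad -4.27 w 32.3 z 152.5
```

```bash
python3 -m jog '[0.7,0,0,3,0.62, 1.4,0.1,0,6,0.62, 2.1,0.2,0,9,0.62]' >/dev/null; python3 -c "
from h import *
st()"
```

```text
t 17.10 a 0.118 r 132.6 yaw->a 0.124 Ftan -7.04 Frad -3.01 w 32.6 z 152.5
```

```bash
python3 -m jog '[0.7,0,0,3,0.62, 1.4,0.1,0,6,0.62, 2.1,0.1,0,9,0.62]' >/dev/null; python3 -c "
from h import *
st()"
```

```text
t 17.40 a 0.269 r 132.5 yaw->a 0.282 Ftan -10.85 Frad -8.12 w 32.5 z 152.5
```

```bash
python3 -m jog '[0.7,0,0,3,0.62, 1.4,0.1,0,6,0.62]' >/dev/null; python3 -c "
from h import *
st()"
```

```text
t 17.60 a 0.368 r 132.3 yaw->a 0.387 Ftan -11.28 Frad -6.89 w 32.7 z 152.5
```

```bash
python3 -c "
from h import *
for i in range(3):
  get_image('wrist');st()
print(sense()['contact_force'],sense()['ft_torque'])
shot('wrist','w15.png')"
```

```text
t 17.65 a 0.376 r 132.4 yaw->a 0.388 Ftan -9.66 Frad -5.53 w 32.8 z 152.5
t 17.70 a 0.375 r 132.5 yaw->a 0.384 Ftan -8.30 Frad -6.44 w 32.1 z 152.5
t 17.75 a 0.374 r 132.5 yaw->a 0.384 Ftan -8.31 Frad -6.24 w 32.3 z 152.5
[  2.77016573 -10.01566182  -2.00357711] [-1.92387352 -0.49191917  0.1588842 ]
```

View pics/w15.png

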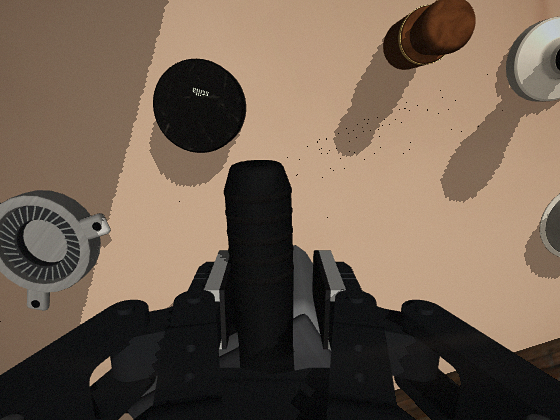

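```bash
python3 -m jog '[0.4,0,0,1.5,0.62, 0.7,-0.1,0,3,0.62]' >/dev/null; python3 -c "
from h import *
st()
for i in range(2):
  get_image('wrist');st()"
```

```text
t 18.00 a 0.418 r 132.6 yaw->a 0.438 Ftan -11.83 Frad -9.02 w 32.2 z 152.6
t 18.05 a 0.421 r 132.7 yaw->a 0.439 Ftan -10.05 Frad -8.00 w 32.7 z 152.7
t 18.10 a 0.420 r 132.8 yaw->a 0.437 Ftan -9.95 Frad -8.01 w 32.4 z 152.6
```

```bash
python3 -m jog '[0.25,0,0,1,0.62, 0.5,0,0,2,0.62, 0.5,0,0,2,0.62]' >/dev/null; python3 -c "
from h import *
st()
for i in range(2):
  get_image('wrist');st()"
```

```text
t 18.40 a 0.455 r 132.8 yaw->a 0.472 Ftan -11.45 Frad -8.54 w 32.2 z 152.6
t 18.45 a 0.455 r 132.8 yaw->a 0.472 Ftan -10.26 Frad -7.91 w 32.3 z 152.6
t 18.50 a 0.455 r 132.8 yaw->a 0.472 Ftan -10.41 Frad -7.98 w 32.5 z 152.7
```

```bash
python3 -m jog '[-0.15,0,0,0,0.62, -0.3,0,0,0,0.62, -0.45,0,0,0,0.6, -0.6,0,0,0,0.55, -0.7,0,0,0,0.5, -0.7,0,0,0,0.4, -0.7,0,0,0,0.4, -0.7,0,0,0,0.4]'; python3 -c "
from h import *
st();shot('wrist','w16.png')"
```

```text
t: 19.3
tcp_pos: [477.1, -110.6, 152.2]
ee_rot: [179.8, 0.2, 63.0]
contact_force: [1.1, -7.1, -2.3]
grip_width: 50.9
t 19.30 a 0.415 r 134.9 yaw->a 0.471 Ftan -6.09 Frad -3.89 w 50.9 z 152.2
```

View pics/w16.png

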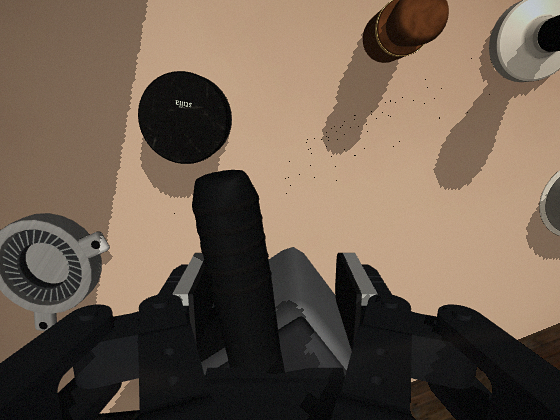

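```bash
python3 -m jog '[-0.2,0,0,-1,0.4, -0.4,0,0,-2,0.4, -0.6,0,0,-3,0.4, -0.8,0,0,-4,0.4, -1.0,0,0,-5,0.4, -1.0,0,0,-5,0.4]'; python3 -c "
from h import *
st();shot('wrist','w17.png')"
```

```text
t: 19.95
tcp_pos: [472.6, -118.3, 152.2]
ee_rot: [179.9, 0.1, 68.1]
contact_force: [2.4, -4.6, 0.5]
grip_width: 51.3
t 19.95 a 0.350 r 136.2 yaw->a 0.383 Ftan -3.48 Frad -3.77 w 51.3 z 152.2
```

View pics/w17.png

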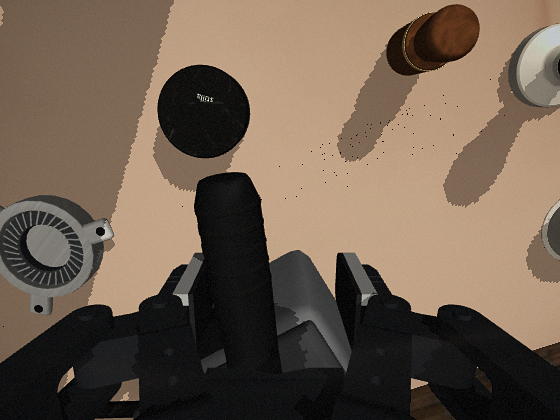

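```bash
python3 -m jog '[-0.2,0,0,-1,0.4, -0.4,0,0,-2,0.4, -0.6,0,0,-3,0.4, -0.8,0,0,-4,0.4, -1.0,0.1,0,-5,0.4, -1.2,0.1,0,-5,0.4, -1.4,0.1,0,-5,0.4, -1.4,0.1,0,-5,0.4]'; python3 -c "
from h import *
st();shot('wrist','w18.png')"
```

```text
t: 20.8
tcp_pos: [468.0, -131.0, 151.6]
ee_rot: [-180.0, -0.0, 73.0]
contact_force: [0.6, -2.8, -0.4]
grip_width: 51.3
t 20.80 a 0.251 r 136.8 yaw->a 0.296 Ftan -2.61 Frad -1.29 w 51.3 z 151.6
```

View pics/w18.png

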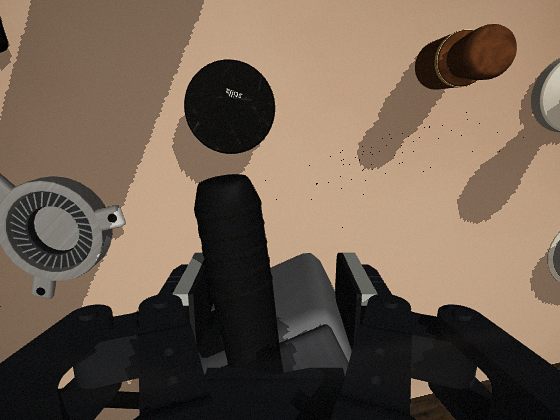

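```bash
python3 -m jog '[-0.3,0,0,-1,0.4, -0.6,0,0,-2,0.4, -0.9,0,0,-3,0.4, -1.2,0.1,0,-4,0.4, -1.5,0.1,0,-5,0.4, -1.8,0.1,0,-6,0.4, -2,0.1,0,-6,0.4, -2,0.1,0,-6,0.4]'; python3 -c "
from h import *
st();shot('wrist','w19.png')"
```

```text
t: 21.65
tcp_pos: [463.1, -150.5, 151.7]
ee_rot: [-180.0, -0.0, 79.0]
contact_force: [-0.1, 0.8, -0.3]
grip_width: 51.2
t 21.65 a 0.105 r 138.2 yaw->a 0.191 Ftan 0.76 Frad 0.20 w 51.2 z 151.7
```

View pics/w19.png

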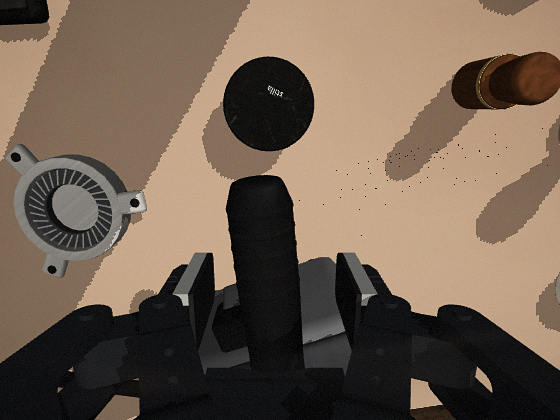

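```bash
python3 -m jog '[0.2,0,0,0,0.4, 0.4,0,0,0,0.4, 0.4,0,0,0,0.4]'>/dev/null; python3 -c "
from h import *
st();shot('wrist','w20.png');st()"; python3 -m jog '[0.2,0,0,0,0.4, 0.4,0,0,0,0.4, 0.4,0,0,0,0.4]'>/dev/null; python3 -c "
from h import *
st();get_image('wrist');st()"
```

```text
t 22.00 a 0.139 r 137.8 yaw->a 0.190 Ftan -0.50 Frad -0.16 w 51.0 z 151.8
t 22.05 a 0.138 r 137.8 yaw->a 0.190 Ftan -0.32 Frad 0.56 w 51.3 z 151.7
t 22.35 a 0.167 r 137.7 yaw->a 0.190 Ftan 0.70 Frad -0.55 w 51.1 z 151.7
t 22.40 a 0.166 r 137.7 yaw->a 0.190 Ftan 0.69 Frad -0.42 w 51.4 z 151.7
```

```bash
python3 -m jog '[0.2,0,0,0,0.4, 0.4,0,0,1,0.4, 0.4,0,0,1,0.4]'>/dev/null; python3 -c "
from h import *
st();shot('wrist','w21.png');st()"
```

```text
t 22.70 a 0.192 r 137.4 yaw->a 0.209 Ftan -2.51 Frad -0.71 w 51.3 z 151.8
t 22.75 a 0.192 r 137.5 yaw->a 0.209 Ftan -1.51 Frad -0.97 w 51.2 z 151.7
```

View pics/w20.png

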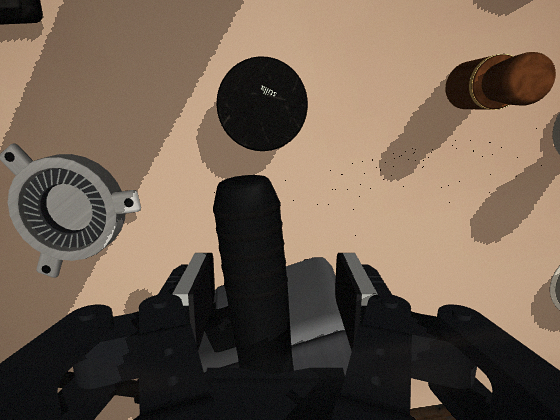

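View pics/w21.png

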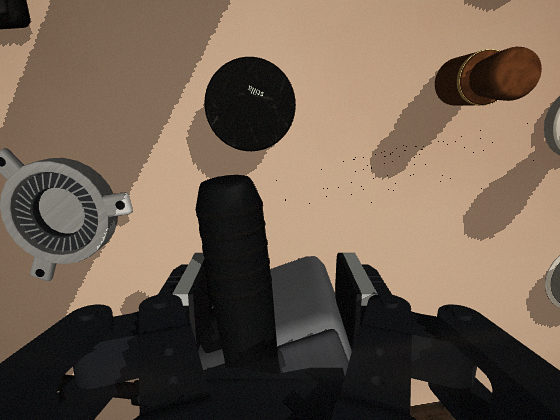

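```bash
python3 -m jog '[0.2,0,0,0,0.4, 0.4,0,0,1,0.4, 0.4,0,0,1,0.4, 0.4,0,0,1,0.4]'>/dev/null; python3 -c "
from h import *
st();get_image('wrist');st()";python3 -m jog '[0.2,0,0,0,0.4, 0.4,0,0,1,0.4, 0.4,0,0,1,0.4, 0.4,0,0,1,0.4]'>/dev/null; python3 -c "
from h import *
st();get_image('wrist');st()"
```

```text
t 23.15 a 0.222 r 137.6 yaw->a 0.226 Ftan -4.20 Frad -0.16 w 51.3 z 151.7
t 23.20 a 0.222 r 137.7 yaw->a 0.226 Ftan -4.76 Frad -0.63 w 51.5 z 151.7
t 23.60 a 0.251 r 137.9 yaw->a 0.243 Ftan -4.84 Frad 1.50 w 51.0 z 151.7
t 23.65 a 0.251 r 137.9 yaw->a 0.243 Ftan -5.12 Frad 0.51 w 51.7 z 151.7
```

```bash
python3 -m jog '[0.2,0,0,0,0.4, 0.4,0,0,1,0.4, 0.4,0,0,1,0.4, 0.4,0,0,1,0.4]'>/dev/null; python3 -c "
from h import *
st();get_image('wrist');st()"
```

```text
t 24.05 a 0.278 r 138.0 yaw->a 0.261 Ftan -5.93 Frad -0.01 w 51.6 z 151.7
t 24.10 a 0.278 r 138.1 yaw->a 0.261 Ftan -5.76 Frad 0.29 w 51.3 z 151.7
```

```bash
python3 -m jog '[-0.2,0,0,-1,0.4, -0.4,0,0,-2,0.4, -0.6,0,0,-3,0.4, -0.8,0,0,-4,0.4, -1.0,0,0,-5,0.4, -1.2,0,0,-5,0.4, -1.4,0,0,-5,0.4, -1.6,0,0,-5,0.4]'>/dev/null; python3 -m jog '[-0.3,0,0,0,0.4, -0.6,0,0,0,0.3, -0.7,0,0,0,0.3, -0.7,0,0,0,0.3]'; python3 -c "
from h import *
st();shot('wrist','w22.png')"
```

```text
t: 25.3
tcp_pos: [462.8, -149.3, 151.7]
ee_rot: [180.0, -0.0, 80.0]
contact_force: [0.6, -0.7, -0.6]
grip_width: 59.5
t 25.30 a 0.113 r 138.6 yaw->a 0.174 Ftan -0.64 Frad -0.72 w 59.5 z 151.7
```

View pics/w22.png

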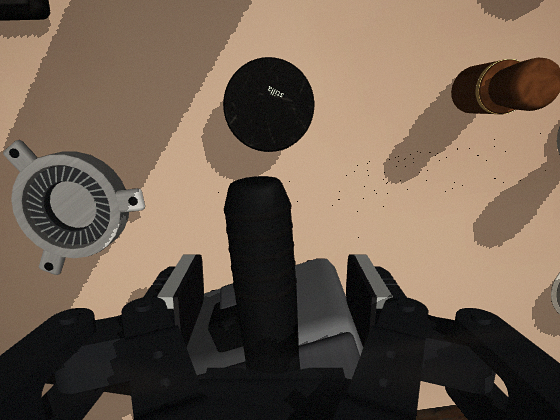

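Handle stands free between the pads (centred about column 262, pads at 185 and 365). Raise the tool and check.

```bash
python3 -m jog '[0,0,-2,0,0.3, 0,0,-5,0,0.3, 0,0,-9,0,0.3, 0,-7,-12,0,0.3, 0,-7,-12,0,0.3, 0,-7,-12,0,0.3]'; python3 -c "
from h import *
look('w23.png'); p,W=shot('wrist','w24.png'); print(pt(p,W,'lever_tab')); look('w24.png'); p,W=shot('top','t24.png')
for q in ['tamper','wdt_tool','leveller','upper_carrier']: print(q,pt(p,W,q))"
```

```text
t: 25.95
tcp_pos: [392.4, -136.8, 274.0]
ee_rot: [179.8, 0.0, 80.0]
contact_force: [0.9, 0.3, -0.1]
grip_width: 59.6
tab 0   
grip 2965 [ 461.6938275  -152.59448848  177.19571488] ang 0.09019638944253845
[]
tab 0   
grip 3021 [ 461.76354334 -152.62357319  177.20721305] ang 0.09043618940366224
tamper [(0.76, array([463.8, 110.9,  -2.7]))]
wdt_tool [(0.6, array([408.3,  12.4,  -2.3]))]
leveller []
upper_carrier [(0.69, array([ 442.9, -314.2,    0.7]))]
```

View pics/w24.png

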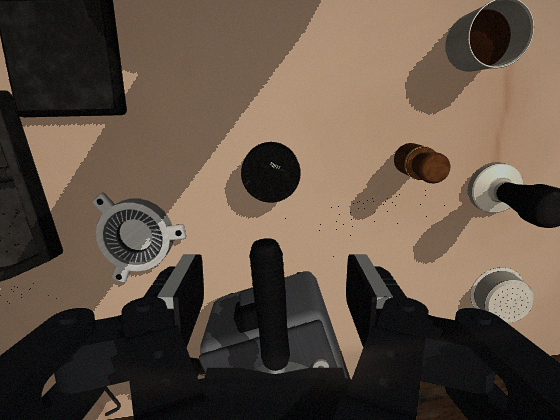

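```bash
python3 -c "
from h import *
p,W=shot('scene','s25.png'); print(pt(p,W,'lever_tab'))
P,u,v=cloud(p,W)
c=(abs(P[:,0]-601)<60)&(abs(P[:,1]+165)<60)&(P[:,2]>188)&(P[:,2]<202); print(c.sum(),P[c].mean(0),P[c])
i=cv2.imread('pics/s25.png')[140:260,200:380]; cv2.imwrite('pics/s25c.png',cv2.resize(i,None,fx=4,fy=4,interpolation=2))"
```

```text
[(0.48, array([ 558.5, -170.4,  187.1]))]
25 [ 557.1284009  -169.8335015   194.43713549] [[ 561.90956897 -172.84200883  196.83428593]
 [ 560.03816633 -174.03002979  196.95841252]
 [ 558.04925695 -175.04861959  197.26689792]
 [ 562.82937307 -170.33857549  195.20454985]
 [ 558.8353862  -168.53237508  198.62713378]
 [ 556.95560924 -169.68801595  198.77973515]
 [ 555.36650981 -171.25783879  198.47769032]
 [ 553.98867807 -173.13600556  197.83988756]
 [ 559.03290521 -165.03666218  198.12087158]
 [ 557.95337931 -167.31635977  197.02828959]
 [ 555.89543278 -168.21945614  197.46057997]
 [ 556.20400767 -172.50340652  194.16719912]
 [ 554.8059091  -174.37005168  193.54542238]
 [ 560.067601   -166.50682145  193.53257718]
 [ 558.38575246 -167.95550007  193.36583607]
 [ 557.48515384 -170.5167158   191.96587351]
 [ 553.91781545 -169.27965441  194.77594577]
 [ 552.08106988 -170.50118278  194.85853579]
 [ 560.32936106 -166.89363407  190.12772324]
 [ 558.61094206 -168.30240438  190.0091246 ]
 [ 555.79197053 -168.1487257   191.63257642]
 [ 553.33462264 -168.49264205  192.69527344]
 [ 553.58630001 -172.72711624  189.43701485]
 [ 556.88502988 -165.89536595  189.72590745]
 [ 555.87022104 -168.2983691   188.49104323]]
```

View pics/s25c.png

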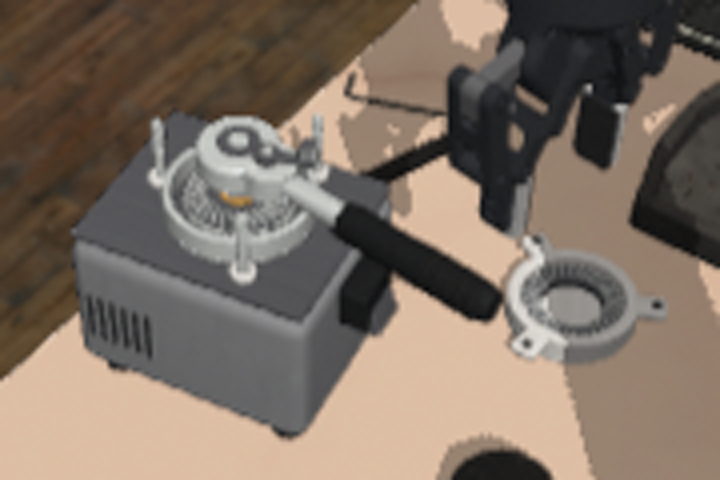

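```bash
python3 -c "
from h import *
print(hand_in())"
```

```text
the job is handed in; nothing more can be done
None
```

The lever is over on the tightening side, the bolt is tight, and I've handed the job in at about 26 s of the 64 s allowed. The hand-in gives no verdict, so what follows is my own measurement.

- **Lever:** I pushed the tab across with the closed fingertips, which took two pushes because the handle swung along to about its left stop. The final scene picture and depth put the tab 9–10 mm left of the handle line, which is about +0.4 rad.
- **Tightening:** I ran the bolt down with the open jaws either side of the grip, in one full swing, one return and a second swing. The pull rose from 6–7 N while running to 11.5–11.8 N in motion, and held at 10.4 N. That was at a tool bearing of 0.45 rad, with the bearing measured from the robot's −x, clear of the stud I expected near 0.7. At this point the force was rising with angle, so it was the bolt and not the stud.
- **Release:** The handle eased back about 0.35 rad, more than I expected. I pulled it forward again as a check. It resisted straight away, up to about 4.7 N, then rose at about 2 N per 0.1 rad. From this I work out that about 18 N is left on the washer, but I couldn't measure it directly.
- **At the end:** The handle's bearing read 0.090 rad in two successive pictures, so it was at rest. The gripper was clear and the contact force was near zero.
- **Other things:** The tamper, needle distributor and burr carrier were found within about 5 mm of where they started. The leveller was not detected in the last top picture, but it still stands in its place in the wrist picture.

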